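# Close a saddle clamp over an alabaster tube and latch its swing bolt

## Robot

A 7-joint arm with a two-finger parallel gripper is mounted at the origin on the work surface. World frame = base frame: x ahead of the robot, y to its left, z up, the work surface at z = 0. Lengths are in m, angles in rad, forces in N, time in s.
With the tool pointing down it reaches from about 0.425 to 0.925 m from the base axis. Payload 6.8 kg.
Tool frame: the origin (TCP) lies at the very end of the fingers, on their centre line; the grasp point (between the pads) lies 19 mm behind it; z points along the fingers, y is the direction in which the jaws open and shut (so a half turn about z gives the same grasp; the last joint's range is limited). The gripper opens to 85 mm and grips with 20 to 120 N. Pads are 22 mm wide; open, the fingers measure 114 mm over their backs; the gripper's body (76 mm by 85 mm) begins 54 mm behind the grasp point. The pads swing forward as they close: fully open they stand 13 mm farther back than shut.
Start: joints at [-1.371, 0.477, 0.022, 1.555, -0.011, 1.109, -0.083], TCP at [0.204, 0.643, 0.231] pointing down, gripper open.
Joint ranges: [-2.96, 2.96], [-0.34, 2.1], [-1.41, 1.46], [0.24, 2.44], [-1.37, 4.51], [0.17, 1.92], [-2.96, 2.96]. Speed limits (rad/s): [2.39, 2.39, 3.14, 3.14, 3.14, 3.14, 3.14].

## Interface

Orientations are given as a unit quaternion [w, x, y, z].
In Python, from station import bot gives the robot as it stands.
- The arm moves only by the tool move_arm, never from a script. Its argument "commands" is text: rows parted by semicolons, each of 7 numbers parted by spaces: the opening, from 0 (shut) to 1 (fully open), then the shift along the tool's x, y, z in cm, then the turn, a rotation vector about the tool's x, y, z in degrees. In form: gripper tx ty tz rx ry rz; .... A call has 1 to 12 rows; each row shifts and turns the commanded pose from where the row before left it, along the tool's axes as they then stand; what a row does not reach is not made up. A row lasts 1/12 s, in which the tool goes at most 41.7 mm and 7.16 degrees, less where a joint would pass 70% of its speed; a pose out of reach is approached as far as the arm can. A call with a gripper value outside its range is refused whole. The fingers move at their own pace and stop on an object; "force" is the grip in N (left out, the last holds). Time passes only in rows, so rows that do not move let the fingers close. It gives the time, the measured TCP pose, the force and the opening at its end, in the units of the state.
- bot.get_obs(): the state, without advancing time (a new reading comes with each control period).
- bot.read_camera(name): name is "side" or "top"; returns a dict with "img" (420x560x3 uint8, red, green, blue), "K" (3x3 intrinsics, pixels), "rvec" (rotation vector, rad) and "tvec" (3), from world to camera coordinates, as OpenCV has them. Camera axes: x right, y down, z forward; pixel columns grow to the right and rows downward; lengths in m; the calibration is good to about 2 mm. A picture is of the moment at which its call begins. There is no depth.
- bot.hand_in(): hands the job in, once; it reports no verdict.
The state is a dict: "t": time; "q": joint angles; "joint_vel": joint speeds; "joint_torque": joint torques, N m; "eef_pos": TCP position; "tool_rot": TCP orientation; "contact_force": force on the tool from outside, world axes, zero at the start; "torque": the same for the moment, N m; "gripper_width": opening from 0.0 (shut) to 1.0 (fully open).
Only numpy, scipy, OpenCV 4.12 (cv2) and the standard library are available. Lean on these libraries where they do the work, as an engineer would, in place of code of your own. Each camera call takes 0.05 s, during which the arm holds its last target. There are 200 camera calls.

## Task

Clamp the alabaster tube so it can be filed: swing the yellow hinged half gently over it and press it down until its rubber lining rests on the stone, swing the bolt up into the slot until it stands fully upright against its stop, then push the red cap nut straight down until it bears firmly on the lug (about 15 N on the cap) and let go. The stone is brittle, so press by feel and never hard; do not shove the tube out of place and leave the other things on the bench alone.

Things in the scene. Friction and masses are not known exactly. Their poses are not given: they have to be found in the camera images.
- clamp: Green cast saddle clamp fixed to the bench; place and yaw vary. Origin: centre of the underside of its base plate (80 mm along x, 200 along y, 14 thick). x runs along the clamped tube, z up. Hinge axis of the yellow half: y = +55 mm, z = 55 mm; pivot of the swing bolt: y = -75 mm, z = 30 mm; both along x. 45 degree faces carry the tube, its axis at y = 0, z = 55 mm.
- cover (a joint): Yellow hinged upper half, 50 mm wide along x. Angle (rad): 0 = closed, the flat lug at its free end level above the bolt's pivot; 1.57 = upright, its arched outside towards +y of the clamp; starts at 1.45 to 1.8. It arches over the tube (crest 47 mm above the hinge axis when closed). Stiff hinge (0.35 Nm): stays where it is left, takes 3 to 5 N at the lug.
- cover_hinge (a point): Middle of the hinge axis of the yellow half. Under the half's crest, 55 mm from this axis, is a black rubber lining that meets the top of the tube. It is worn by an unknown amount, so the half comes to rest on the tube anywhere between about -0.065 and +0.065 rad: feel for it. The rubber gives about 1 mm per 20 N.
- cover_lug (a point): Centre of the upper (outer) face of the lug, 130 mm from the hinge axis towards the free end and 15 mm above the hinge axis when closed. The lug is a fork 50 mm wide along x and 10 mm thick, 93 to 155 mm from the hinge; its slot, 14 mm wide, runs from 117 mm out to the open free end.
- bolt (a joint): Swing bolt, 10 mm steel shank. Angle in rad about its pivot: 0 = upright, against its stop, standing in the slot of the closed lug; grows as it leans out towards -y of the clamp; 1.5 = almost flat; starts at 1.1 to 1.4. Stiff (0.16 Nm): it stays where it is left.
- cap (a joint): Red push-on cap nut on the swing bolt. Value (m): how far it has been pushed along the bolt towards the pivot, 0 to 0.050; starts at 0 to 0.006. At 0 the underside of its flange is 72 mm from the pivot. It grips the bolt: slides under about 6 N either way, stays where left. With the bolt upright it meets the lug at about 0.024 to 0.041, depending on the lining.
- cap_grip (a point): Point on the axis of the cap's red sleeve, 40 mm from the underside of its flange. Sleeve: 26 mm across, 56 mm long; below it a steel flange 38 mm across and 6 mm thick.
- cap_top (a point): Centre of the flat outer end of the red cap, 62 mm from the underside of its flange, 26 mm across.
- tube_mid (a point): Middle of the axis of the loose pale alabaster tube, 60 mm across, 180 mm long, about 0.7 kg, lying along the clamp's x in the saddle. Brittle: it cracks if the clamp bears on it with more than 35 N. The lug has 2.4 times the leverage of the lining, so 15 N on top of the upright cap presses the tube with about 20 N.
- blank_a: Bystander: rough alabaster blank, a cream barrel 64 mm across and 80 mm tall. Leave alone. Origin: centre of its underside.
- blank_b: Bystander: rough alabaster blank, a brown barrel 60 mm across and 70 mm tall. Leave alone. Origin: centre of its underside.
- stone_cup: Bystander: pale stone cup, 70 mm across, 80 mm tall. Leave alone. Origin: centre of its underside.
- hammer: Bystander: hammer lying flat. Leave alone.
- chisel: Bystander: thin hand tool with a handle, lying flat. Leave alone.
- bottle: Bystander: clear water bottle with a blue lid, 66 mm across, 200 mm tall, standing. Leave alone. Origin: centre of its underside.
- wedge: Bystander: small wooden block 70 x 30 x 20 mm. Leave alone. Origin: centre of its underside.
- spare_ring: Bystander: pale stone ring 64 mm across, 20 mm tall, lying flat. Leave alone. Origin: centre of its underside.
Mind the look-alikes: they are no part of the job. Of the things that look like the clamp, the smaller one is meant.

How it is judged:
On the way, in this order (a step that is already met when the one before it is completed fails the run):
1. the yellow half is closed over the tube, its lining touching the stone, with the bolt still swung out (value of joint cover below 0.1 rad and contact force between cover and tube above 0.3 N and value of joint bolt above 0.3 rad), for 0.2 s.
2. the bolt stands upright in the slot of the closed half (value of joint cover below 0.1 rad and value of joint bolt below 0.12 rad), for 0.2 s.
3. the cap is pushed down and bears on the lug (contact force between cap and cover above 3 N and value of joint cap above 0.02 m), for 0.2 s.
At the end, for the whole second after the job is handed in: The yellow half is closed over the tube (joint below 0.1 rad) with its lining pressing on the stone (over 1 N), the bolt stands upright in the slot (within 0.12 rad), the cap bears on the lug by itself with more than 3 N, and the tube is at rest within 15 mm of where it lay (all of step 2 and contact force between cover and tube above 1 N and contact force between cap and cover above 3 N and distance of tube_mid from where it was at the start of the episode below 0.015 m and linear speed of tube below 0.02 m/s); the robot touches nothing.
It fails at once if the clamp presses on the alabaster tube with more than 35 N (contact force between cover and tube above 35 N).
It fails at once if the tube is shoved more than 25 mm (distance of tube_mid from where it was at the start of the episode above 0.025 m).
It fails at once if a bystander is moved more than 30 mm (distance of any of blank_a, blank_b, stone_cup, hammer, chisel, bottle, wedge, spare_ring from where it was at the start of the episode above 0.03 m).
It also fails if it takes over 72 s, if anything falls off the work surface, if the arm or the gripper's body presses on something with over 40 N, if the wrist force passes 120 N, or if a joint passes its speed limit or range.

## Working session

There is one attempt and no reset: what is moved stays moved. The work goes in short steps, Python scripts to look and compute and a tool call to move; the robot and the scene stay as the last step left them, time stands still between calls to the robot, and variables do not carry over. Pictures are saved under pics/ and viewed, about 8 in all and at most 12, crops included, and the job is handed in when it is done.

Besides the shell and the picture viewer there is one more tool, called after "Call:" as name(argument=value, ...) on one line, values as JSON. move_arm: Moves the arm, as the interface text tells. Its arguments: {"type":"object","properties":{"commands":{"type":"string"},"force":{"type":"number"}},"required":["commands"]}

```bash
ls; mkdir -p pics
python3 - <<'E'
from station import bot
import cv2
o=bot.get_obs()
print({k:(v if not hasattr(v,'round') else v.round(3) if not isinstance(v,float) else v) for k,v in o.items()})
for n in("side","top"):
    c=bot.read_camera(n); cv2.imwrite(f"pics/{n}0.png",c["img"][:,:,::-1]); print(n,c["K"],c["rvec"],c["tvec"])
    a=cv2.imread(f"pics/{n}0.png")
E
```

```text
pics
{'t': 0.0, 'q': array([-1.371,  0.478,  0.022,  1.556, -0.011,  1.109, -0.083]), 'joint_vel': array([-0.   , -0.   ,  0.001,  0.001,  0.001,  0.003, -0.   ]), 'joint_torque': array([ 1.0000e-03, -5.9644e+01,  1.6080e+00, -2.8120e+01,  1.2000e-02,
        9.0000e-03, -0.0000e+00]), 'eef_pos': array([0.204, 0.643, 0.23 ]), 'tool_rot': array([-0.   ,  0.153,  0.988, -0.001]), 'contact_force': array([ 0.102,  0.398, -0.688]), 'torque': array([-0.016, -0.038,  0.048]), 'gripper_width': 1.003831002337525}
side [[493.56810502   0.         275.05516829]
 [  0.         493.56810502 216.14484859]
 [  0.           0.           1.        ]] [ 2.03290654 -0.48013794  0.25581381] [-0.47557715  0.21970644  1.51866177]
top [[543.52643692   0.         279.64699102]
 [  0.         543.52643692 210.731666  ]
 [  0.           0.           1.        ]] [ 2.1676724  -2.11866818  0.19218081] [-0.0500804   0.54521029  1.39010337]
```

```bash
sleep 3
python3 - <<'E'
import cv2
for n in("side","top"):
    a=cv2.imread(f"pics/{n}0.png"); cv2.imwrite(f"pics/{n}0b.png",cv2.resize(a,(800,600),interpolation=cv2.INTER_CUBIC))
E
```

```text
(no output)
```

View pics/side0b.png

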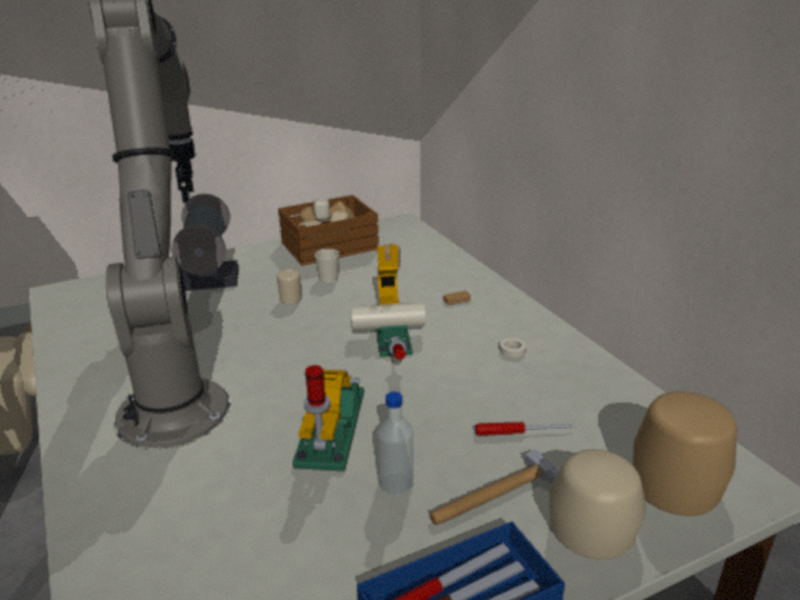

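View pics/top0b.png

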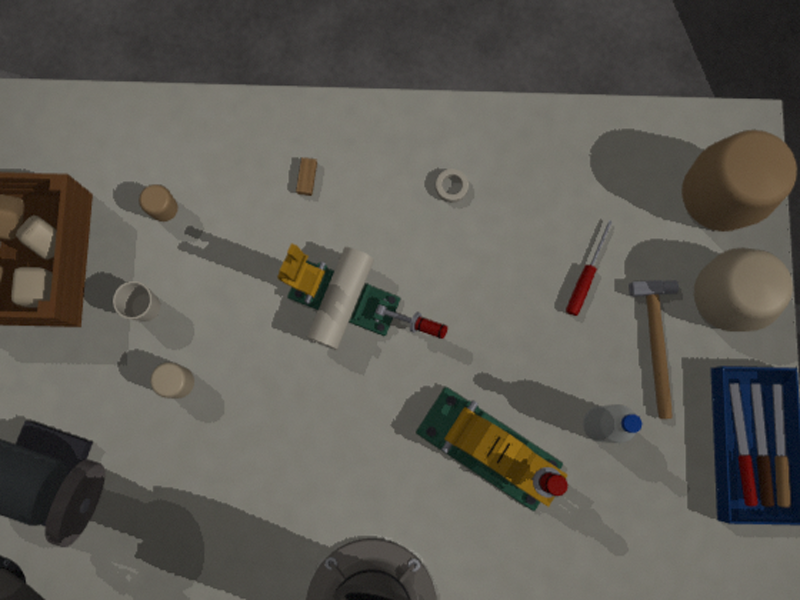

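Two clamp-like things are in view. One is at side (395,315) / top (345,295): yellow half upright, holding the pale tube, bolt laid out. The other is at side (330,420) / top (495,450): closed, empty and larger. The first fits the description, so I'll confirm it in an enlarged crop.

Run:
```python
import cv2,numpy as np
t=cv2.imread("pics/top0.png")[160:250,185:325]; s=cv2.imread("pics/side0.png")[160:260,235:310]
t=cv2.resize(t,None,fx=5.7,fy=5.7,interpolation=cv2.INTER_CUBIC)
cv2.imwrite("pics/c_top.png",t)
s=cv2.resize(s,None,fx=6,fy=6,interpolation=cv2.INTER_CUBIC); cv2.imwrite("pics/c_side.png",s)
```

```text
(no output)
```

View pics/c_top.png

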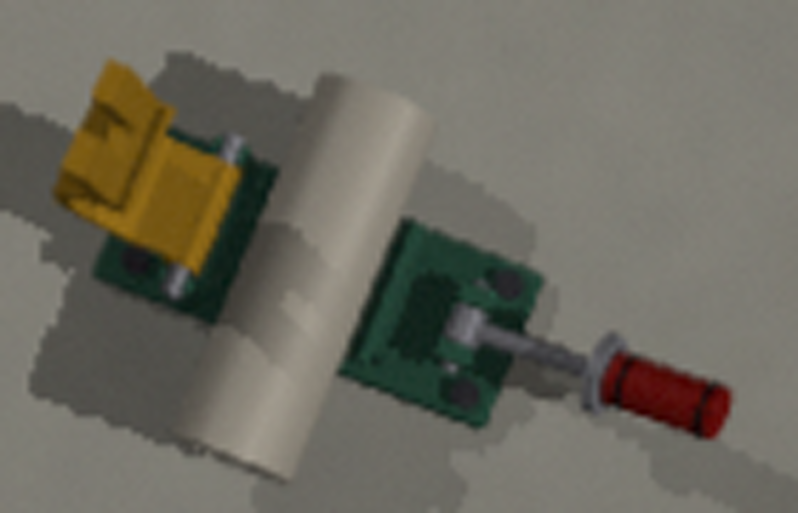

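View pics/c_side.png

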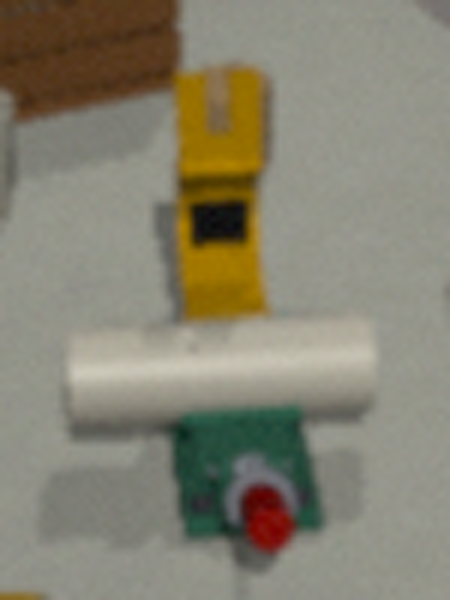

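Confirmed: the smaller clamp holds the tube, with its yellow half up (top crop pin ends at 235,150 and 175,282), bolt pivot at (465,325) and cap end at (715,412). Next I fit the pose from points in both views.

```bash
cat > h.py <<'E'
import numpy as np,cv2
from scipy.optimize import least_squares
from scipy.spatial.transform import Rotation as R
def cams(bot):
    return {n:bot.read_camera(n) for n in("side","top")}
def proj(c,P): return cv2.projectPoints(np.array(P,float).reshape(-1,3),c["rvec"],c["tvec"],c["K"],None)[0].reshape(-1,2)
def cov(d,x,h,th): return [x,55-d*np.cos(th)+h*np.sin(th),55+d*np.sin(th)+h*np.cos(th)]
def blt(r,b): return [0,-75-r*np.sin(b),30+r*np.cos(b)]
def W(p,pose):
    p=np.array(p,float).reshape(-1,3)/1000; a=pose[2]; return np.c_[pose[0]+np.cos(a)*p[:,0]-np.sin(a)*p[:,1],pose[1]+np.sin(a)*p[:,0]+np.cos(a)*p[:,1],p[:,2]]
E
python3 - <<'E'
from station import bot
from h import *
C=cams(bot)
for n in C: print(n,"cam at",(-R.from_rotvec(C[n]["rvec"]).as_matrix().T@C[n]["tvec"]).round(2))
T=lambda u,v:((u+.5)/5.7-.5+185,(v+.5)/5.7-.5+160)
S=lambda u,v:((u+.5)/6-.5+235,(v+.5)/6-.5+160)
def model(p):
    th,b,c=p[3:6]; fl=72-c*1000
    return [("top",T(306,274),[0,0,60]),("top",T(545,270),[40,-100,14]),("top",T(485,425),[-40,-100,14]),
    ("top",T(715,412),blt(fl+62,b)),("top",T(600,372),blt(fl+3,b)),("top",T(465,325),[0,-75,35]),
    ("top",T(235,150),[35,55,58]),("top",T(175,282),[-35,55,58]),
    ("side",S(70,382),[-90,0,55]),("side",S(375,362),[90,0,55]),("side",S(188,535),[-40,-100,7]),("side",S(322,530),[40,-100,7]),
    ("side",S(272,530),blt(fl+62,b)),("side",S(260,497),blt(fl+3,b)),
    ("side",S(178,80),cov(155,-25,5,th)),("side",S(268,72),cov(155,25,5,th)),("side",S(182,165),cov(93,-25,5,th)),("side",S(265,170),cov(93,25,5,th))]
def f(p):
    return np.concatenate([proj(C[n],W(m,p))[0]-uv for n,uv,m in model(p)])
r=least_squares(f,[.65,.1,-.34,1.6,1.25,.003],loss="soft_l1",bounds=([0,-1,-2,1.4,1,0],[1,1,1,1.85,1.45,.006]))
print(r.x.round(4)); print(r.fun.reshape(-1,2).round(1).tolist())
p=r.x; np.save("p.npy",p)
print("lug",W(cov(130,0,15,p[3]),p),"lug inner tip",W(cov(155,0,10,p[3]),p),"captop",W(blt(134-1000*p[5],p[4]),p),"pivot",W([0,-75,30],p))
E
```

```text
side cam at [-0.09 -1.31  0.92]
top cam at [ 0.31 -0.02  1.46]
[ 0.5575  0.0674 -0.3536  1.6793  1.2786  0.006 ]
[[1.4, -3.1], [0.4, 0.5], [-0.1, 0.7], [0.4, 0.0], [-0.0, -0.0], [0.3, -0.1], [-0.4, -1.0], [-0.1, 0.3], [2.1, -1.0], [1.7, -1.0], [-0.7, -0.9], [0.2, -1.7], [-0.3, -0.3], [-0.1, 0.4], [-0.6, -0.3], [-1.5, 0.2], [-0.6, 2.0], [-0.5, 0.4]]
lug [[0.58658592 0.14615932 0.18261241]] lug inner tip [[0.58580188 0.14403495 0.20800675]] captop [[ 0.48910039 -0.11798281  0.06687543]] pivot [[ 0.53153978 -0.00299107  0.03      ]]
```

Call:
move_arm(commands="0 -3.3 -1.8 0.2 0 0 2.7; 0 -3.3 -1.8 0.2 0 0 0; 0 -3.3 -1.8 0.2 0 0 0; 0 -3.3 -1.8 0.2 0 0 0; 0 -3.3 -1.8 0.2 0 0 0; 0 -3.3 -1.8 0.2 0 0 0; 0 -3.3 -1.8 0.2 0 0 0; 0 -3.3 -1.8 0.2 0 0 0; 0 -3.3 -1.8 0.2 0 0 0; 0 -3.3 -1.8 0.2 0 0 0; 0 -3.3 -1.8 0.2 0 0 0; 0 -3.3 -1.8 0.2 0 0 0")

```text
t: 1.2
eef_pos: [0.5029, 0.3027, 0.2073]
tool_rot: [-0.0, 0.177, 0.984, 0.0]
contact_force: [0.4, 0.9, -0.1]
gripper_width: -0.003
```

```bash
cat > st.py <<'E'
from station import bot
from h import *
p=np.load("p.npy"); o=bot.get_obs(); r=R.from_euler("z",p[2])
q=R.from_quat(np.roll(o["tool_rot"],-1))
inv=r.inv()
print("t %.2f"%o["t"],"tcp(clamp,mm)",(inv.apply(o["eef_pos"]-[p[0],p[1],0])*1000).round(1),"F(clamp)",inv.apply(o["contact_force"]).round(1),"M",inv.apply(o["torque"]).round(2),"g %.2f"%o["gripper_width"])
print("tool axes in clamp (cols):",(inv*q).as_matrix().round(3).tolist())
E
python3 st.py
```

```text
t 1.20 tcp(clamp,mm) [-132.7  201.9  207.3] F(clamp) [ 0.1  0.9 -0.1] M [-0.02 -0.05  0.01] g -0.00
tool axes in clamp (cols): [[-1.0, 0.001, -0.0], [0.001, 1.0, 0.0], [0.0, 0.0, -1.0]]
```

Call:
move_arm(commands="0 -3.4 -1 0.4 0 0 0; 0 -3.4 -1.2 0.5 0 0 0; 0 -3.4 -1.5 0.5 0 0 0; 0 -3.1 -1.5 0.5 0 0 0; 0 0 -1.4 0.3 0 0 0; 0 0 -0.6 0 0 0 0; 0 0 0 0 0 0 0; 0 0 0 0 0 0 0")

```text
t: 1.87
eef_pos: [0.6009, 0.192, 0.1855]
tool_rot: [-0.0, 0.176, 0.984, 0.001]
contact_force: [0.6, 1.2, -0.2]
gripper_width: 0.001
```

```bash
python3 st.py
python3 - <<'E'
import numpy as np
th=np.linspace(1.68,0,25); d,h=135,15
y=55-d*np.cos(th)+h*np.sin(th)+13; z=55+d*np.sin(th)+h*np.cos(th)
for a in zip(th.round(2),y.round(0),z.round(0)): print(*a)
E
```

```text
t 1.87 tcp(clamp,mm) [ -2.5 132.  185.5] F(clamp) [ 0.2  1.3 -0.2] M [ 0.07 -0.01 -0.03] g 0.00
tool axes in clamp (cols): [[-1.0, 0.0, -0.001], [0.0, 1.0, 0.001], [0.001, 0.001, -1.0]]
1.68 98.0 188.0
1.61 88.0 189.0
1.54 79.0 190.0
1.47 69.0 191.0
1.4 60.0 191.0
1.33 50.0 190.0
1.26 41.0 188.0
1.19 32.0 186.0
1.12 23.0 183.0
1.05 14.0 180.0
0.98 5.0 175.0
0.91 -3.0 171.0
0.84 -11.0 166.0
0.77 -18.0 160.0
0.7 -26.0 153.0
0.63 -32.0 147.0
0.56 -38.0 139.0
0.49 -44.0 132.0
0.42 -49.0 124.0
0.35 -54.0 115.0
0.28 -58.0 107.0
0.21 -61.0 98.0
0.14 -64.0 89.0
0.07 -66.0 79.0
0.0 -67.0 70.0
```

Call:
move_arm(commands="0 0 -1.5 0 0 0 0; 0 0 -1.2 0 0 0 0; 0 0 -0.8 0 0 0 0; 0 0 -0.8 -0.1 0 0 0; 0 0 -0.8 -0.1 0 0 0; 0 0 -0.8 0 0 0 0; 0 0 -0.8 0 0 0 0; 0 0 -0.8 0 0 0 0")

```text
t: 2.53
eef_pos: [0.5755, 0.1196, 0.1874]
tool_rot: [0.0, 0.177, 0.984, 0.0]
contact_force: [0.9, 2.8, 1.5]
gripper_width: -0.002
```

```bash
python3 st.py
```

```text
t 2.53 tcp(clamp,mm) [ -1.2  55.2 187.4] F(clamp) [-0.1  2.9  1.5] M [0.52 0.15 0.02] g -0.00
tool axes in clamp (cols): [[-1.0, 0.001, 0.0], [0.001, 1.0, 0.0], [-0.0, 0.0, -1.0]]
```

Call:
move_arm(commands="0 0 -1.4 0 0 0 0; 0 0 -0.9 0.1 0 0 0; 0 0 -0.9 0.3 0 0 0; 0 0 -0.9 0.3 0 0 0; 0 0 -0.9 0.5 0 0 0; 0 0 -0.8 0.4 0 0 0; 0 0 -0.8 0.5 0 0 0; 0 0 -0.7 0.6 0 0 0; 0 0 -0.8 0.7 0 0 0; 0 0 -0.6 0.6 0 0 0; 0 0 -0.6 0.8 0 0 0; 0 0 -0.6 0.7 0 0 0")

```text
t: 3.53
eef_pos: [0.5409, 0.0267, 0.1313]
tool_rot: [-0.0, 0.177, 0.984, -0.0]
contact_force: [0.8, 0.3, 1.1]
gripper_width: -0.002
```

```bash
python3 st.py
python3 - <<'E'
from station import bot
import cv2
c=bot.read_camera("side"); cv2.imwrite("pics/s1.png",cv2.resize(c["img"][110:270,200:360,::-1],None,fx=3.7,fy=3.7,interpolation=cv2.INTER_CUBIC))
E
```

```text
t 3.53 tcp(clamp,mm) [ -1.5 -43.9 131.3] F(clamp) [0.6 0.5 1.1] M [ 0.15 -0.1   0.01] g -0.00
tool axes in clamp (cols): [[-1.0, 0.001, -0.0], [0.001, 1.0, -0.0], [0.0, -0.0, -1.0]]
```

View pics/s1.png

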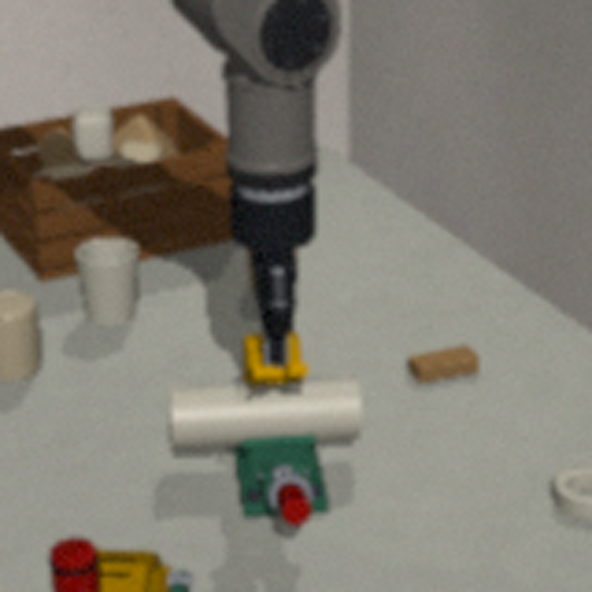

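Run:
```python
from station import bot
from h import *
import cv2
p=np.load("p.npy"); c=bot.read_camera("side"); t=bot.read_camera("top")
def px(P): return ((proj(c,W(P,p))-[200,110]+.5)*3.7-.5).round(0).tolist()
for th in (.5,.7,.9,1.1): print(th,px([cov(155,-25,15,th),cov(155,25,15,th),cov(155,-25,5,th),cov(155,25,5,th),cov(93,0,5,th)]))
print("tcp",px([-1.5,-44,131]))
a=c["img"][185:225,250:300,::-1]; b=t["img"][150:230,200:300,::-1]
a=cv2.resize(a,(500,400),interpolation=cv2.INTER_CUBIC);b=cv2.resize(b,(300,240)); b=cv2.resize(t["img"][165:225,210:255,::-1],(300,400),interpolation=cv2.INTER_CUBIC)
cv2.imwrite("pics/s2.png",np.hstack([a,b]))
```

```text
0.5 [[252.0, 368.0], [308.0, 364.0], [253.0, 379.0], [308.0, 375.0], [275.0, 378.0]]
0.7 [[250.0, 334.0], [305.0, 331.0], [251.0, 345.0], [306.0, 342.0], [274.0, 358.0]]
0.9 [[247.0, 303.0], [302.0, 300.0], [248.0, 313.0], [303.0, 310.0], [272.0, 340.0]]
1.1 [[244.0, 276.0], [298.0, 273.0], [245.0, 285.0], [299.0, 282.0], [270.0, 323.0]]
tcp [[275.0, 362.0]]
```

View pics/s2.png

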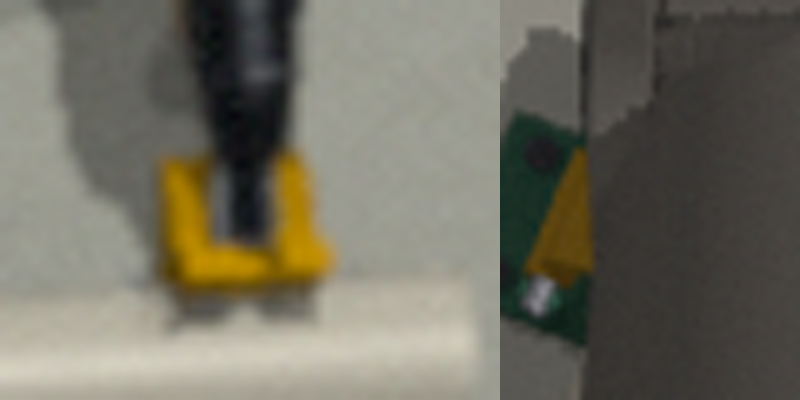

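The picture shows the half following the finger at about 0.5 rad, with the tip on the lug at s1 px (275,368) and the crest behind it at row 335. I'll keep lowering it.

Call:
move_arm(commands="0 0 -0.5 0.7 0 0 0; 0 0 -0.5 0.9 0 0 0; 0 0 -0.4 0.8 0 0 0; 0 0 -0.3 0.9 0 0 0; 0 0 -0.3 0.7 0 0 0; 0 0 -0.1 0.2 0 0 0")

```text
t: 4.18
eef_pos: [0.5329, 0.007, 0.0887]
tool_rot: [-0.001, 0.177, 0.984, -0.0]
contact_force: [0.1, 0.1, 1.0]
gripper_width: 0.001
```

```bash
python3 st.py
```

```text
t 4.18 tcp(clamp,mm) [ -2.2 -65.1  88.7] F(clamp) [0.1 0.1 1. ] M [ 0.24  0.02 -0.01] g 0.00
tool axes in clamp (cols): [[-1.0, 0.002, -0.002], [0.002, 1.0, -0.001], [0.002, -0.001, -1.0]]
```

Call:
move_arm(commands="0 0 0 0.2 0 0 0; 0 0 0 0.2 0 0 0; 0 0 0 0.2 0 0 0; 0 0 0 0.2 0 0 0; 0 0 0 0 0 0 0")

```text
t: 4.6
eef_pos: [0.534, 0.0078, 0.0821]
tool_rot: [0.0, 0.176, 0.984, -0.0]
contact_force: [-0.1, 0.3, 0.2]
gripper_width: -0.001
```

Call:
move_arm(commands="0 0 0 0.2 0 0 0; 0 0 0 0.2 0 0 0; 0 0 0 0 0 0 0")

```text
t: 4.85
eef_pos: [0.534, 0.0078, 0.078]
tool_rot: [0.0, 0.176, 0.984, 0.0]
contact_force: [0.2, -0.1, 0.6]
gripper_width: -0.001
```

```bash
python3 st.py;  python3 - <<'E'
from station import bot
from h import *
p=np.load("p.npy"); c=bot.read_camera("side")
def px(P): return ((proj(c,W(P,p))-[250,185]+.5)*10-.5).round(0).tolist()
for th in (0,.1,.2,.4): print(th,px([cov(155,-25,15,th),cov(155,25,15,th),cov(155,-25,5,th),cov(55,-25,47,th),cov(55,25,47,th)]))
print("tcp",px([-2,-65,78]))
cv2.imwrite("pics/s3.png",cv2.resize(c["img"][185:245,250:300,::-1],(500,600),interpolation=cv2.INTER_CUBIC))
E
```

```text
t 4.85 tcp(clamp,mm) [ -1.5 -64.   78. ] F(clamp) [ 0.2 -0.   0.6] M [ 0.03 -0.01 -0.04] g -0.00
tool axes in clamp (cols): [[-1.0, 0.001, 0.0], [0.001, 1.0, 0.0], [-0.0, 0.0, -1.0]]
0 [[195.0, 472.0], [343.0, 462.0], [196.0, 498.0], [168.0, 248.0], [310.0, 239.0]]
0.1 [[194.0, 429.0], [342.0, 419.0], [195.0, 456.0], [166.0, 228.0], [308.0, 219.0]]
0.2 [[191.0, 384.0], [340.0, 375.0], [193.0, 413.0], [164.0, 209.0], [306.0, 200.0]]
0.4 [[186.0, 292.0], [335.0, 282.0], [188.0, 322.0], [161.0, 174.0], [302.0, 165.0]]
tcp [[253.0, 395.0]]
```

View pics/s3.png

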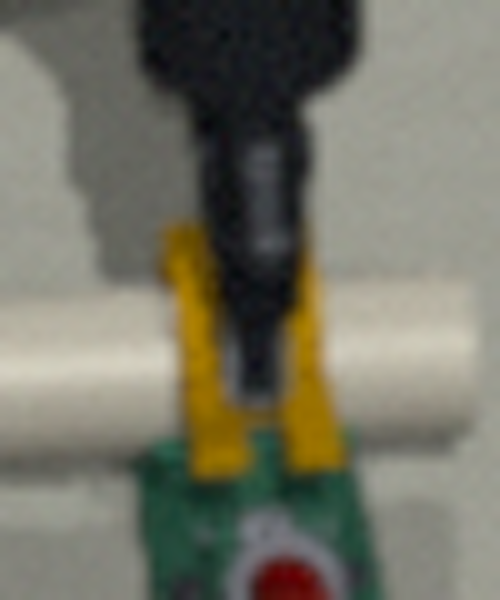

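Side crop: the lug's lower end edge sits at row 475, so the half is at about 0.05 rad with the tip (253,400) almost on the lug. Next I feel for contact.

Call:
move_arm(commands="0 0 0 0.1 0 0 0; 0 0 0 0.1 0 0 0; 0 0 0 0.1 0 0 0; 0 0 0 0 0 0 0")

```text
t: 5.23
eef_pos: [0.5339, 0.0076, 0.0752]
tool_rot: [-0.0, 0.177, 0.984, -0.0]
contact_force: [-0.7, -0.3, 0.8]
gripper_width: 0.001
```

Call:
move_arm(commands="0 0 0 0.1 0 0 0; 0 0 0 0.1 0 0 0; 0 0 0 0.1 0 0 0; 0 0 0 0 0 0 0")

```text
t: 5.57
eef_pos: [0.5339, 0.0074, 0.0729]
tool_rot: [-0.0, 0.177, 0.984, -0.0]
contact_force: [-3.3, -1.7, 8.2]
gripper_width: 0.0
```

Call:
move_arm(commands="0 0 0 0.05 0 0 0; 0 0 0 0 0 0 0; 0 0 0 0 0 0 0")

```text
t: 5.82
eef_pos: [0.5339, 0.0074, 0.0726]
tool_rot: [-0.0, 0.177, 0.984, 0.0]
contact_force: [-4.2, -1.0, 12.1]
gripper_width: -0.002
```

```bash
python3 st.py;  python3 - <<'E'
from station import bot
from h import *
p=np.load("p.npy"); c=bot.read_camera("side")
def px(P): return ((proj(c,W(P,p))-[250,185]+.5)*10-.5).round(0).tolist()
for th in (-.06,0,.06,.12): print(th,px([cov(155,-25,15,th),cov(155,25,15,th),cov(155,-25,5,th),cov(155,25,5,th)]))
cv2.imwrite("pics/s4.png",cv2.resize(c["img"][185:245,250:300,::-1],(500,600),interpolation=cv2.INTER_CUBIC))
E
```

```text
t 5.82 tcp(clamp,mm) [ -1.3 -64.5  72.6] F(clamp) [-3.6 -2.4 12.1] M [-0.68  0.74 -0.01] g -0.00
tool axes in clamp (cols): [[-1.0, 0.002, -0.0], [0.002, 1.0, 0.0], [0.0, 0.0, -1.0]]
-0.06 [[196.0, 497.0], [344.0, 487.0], [197.0, 521.0], [344.0, 511.0]]
0 [[195.0, 472.0], [343.0, 462.0], [196.0, 498.0], [344.0, 488.0]]
0.06 [[194.0, 447.0], [343.0, 437.0], [195.0, 473.0], [343.0, 463.0]]
0.12 [[193.0, 420.0], [342.0, 410.0], [194.0, 448.0], [342.0, 438.0]]
```

View pics/s4.png

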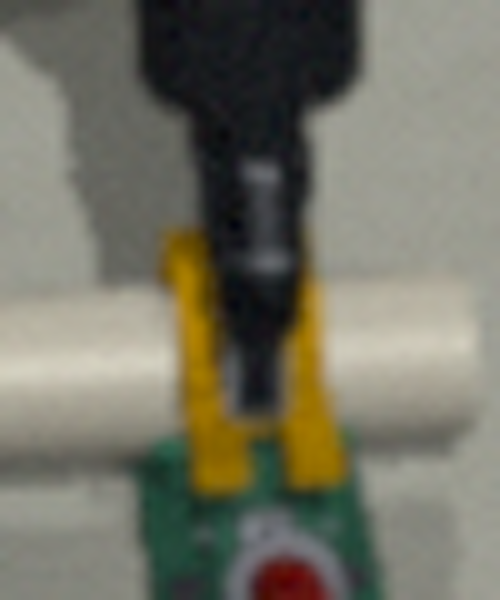

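Lug end has dropped to row 493, so th is about 0.02 with a firm 12 N: the half is resting on the stone. I back off and go to the bolt.

Call:
move_arm(commands="0 0 0 -1 0 0 0; 0 0 0 -2.5 0 0 0; 0 0 0 -3 0 0 0; 0 0 -2 -1.5 0 0 0; 0 0 -3 0 0 0 0; 1 0 -3 0 0 0 0; 1 0 -3 0 0 0 0")

```text
t: 6.45
eef_pos: [0.4957, -0.0959, 0.1526]
tool_rot: [0.001, 0.176, 0.984, 0.0]
contact_force: [0.3, -0.3, -0.1]
gripper_width: 0.272
```

```bash
python3 st.py; python3 -c "
from station import bot; print(bot.get_obs()['q'].round(2))"
```

```text
t 6.45 tcp(clamp,mm) [  -1.5 -174.6  152.6] F(clamp) [ 0.4 -0.2 -0.1] M [ 0.01 -0.01  0.02] g 0.27
tool axes in clamp (cols): [[-1.0, 0.0, 0.001], [0.0, 1.0, 0.001], [-0.001, 0.001, -1.0]]
[-0.17  0.3   0.28  2.05 -0.11  0.8   1.4 ]
```

Call:
move_arm(commands="1 0 0 0 0 0 -7.1; 1 0 0 0 0 0 -7.1; 1 0 0 0 0 0 -7.1; 1 0 0 0 0 0 -7.1; 1 0 0 0 0 0 -7.1; 1 0 0 0 0 0 -7.1; 1 0 0 0 0 0 -7.1; 1 0 0 0 0 0 -7.1; 1 0 0 0 0 0 -7.1; 1 0 0 0 0 0 -7.1; 1 0 0 0 0 0 -7.1; 1 0 0 0 0 0 -7.1")

```text
t: 7.45
eef_pos: [0.4958, -0.0952, 0.1521]
tool_rot: [0.0, -0.539, 0.842, -0.0]
contact_force: [-0.9, -0.3, -0.2]
gripper_width: 0.997
```

Call:
move_arm(commands="1 0 0 0 0 0 -4.8; 1 0 0 0 0 0 0; 1 0 0 0 0 0 0")

```text
t: 7.7
eef_pos: [0.4958, -0.0954, 0.152]
tool_rot: [0.0, -0.57, 0.822, 0.0]
contact_force: [-0.2, 0.2, 0.1]
gripper_width: 0.996
```

```bash
python3 st.py;  python3 - <<'E'
from station import bot
from h import *
p=np.load("p.npy"); c=bot.read_camera("side")
def px(P): return ((proj(c,W(P,p))-[230,180]+.5)*7-.5).round(0).tolist()
print(px([blt(106,p[4]),blt(128,p[4]),[0,-174,152]]), "lug end",[px(cov(155,-25,5,t)) for t in(0,.06)])
cv2.imwrite("pics/s5.png",cv2.resize(c["img"][180:265,230:320,::-1],None,fx=7,fy=7,interpolation=cv2.INTER_CUBIC))
E
```

```text
t 7.70 tcp(clamp,mm) [  -1.6 -174.   152. ] F(clamp) [-0.3  0.1  0.1] M [-0.08 -0.06 -0.04] g 1.00
tool axes in clamp (cols): [[-0.004, -1.0, 0.0], [-1.0, 0.004, 0.0], [-0.0, -0.0, -1.0]]
[[346.0, 464.0], [350.0, 477.0], [342.0, 289.0]] lug end [[[277.0, 383.0]], [[276.0, 366.0]]]
```

View pics/s5.png

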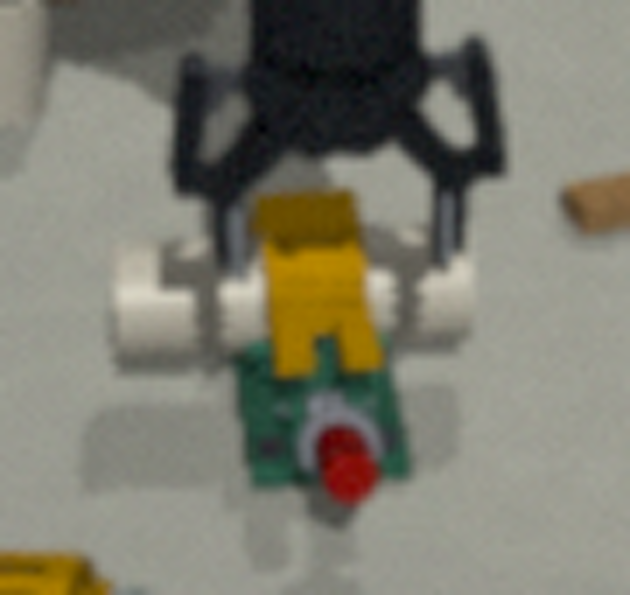

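Crop: cap end at (347,477) matches the model, jaws straddle it along the clamp's x, and the half has stayed closed. Descend and grip gently.

Call:
move_arm(commands="1 0.2 -0.15 2.5 0 0 0; 1 0 0 3 0 0 0; 1 0 0 3 0 0 0; 1 0 0 2 0 0 0; 1 0 0 0.5 0 0 0; 0.5 0 0 0 0 0 0; 0.2 0 0 0 0 0 0; 0.2 0 0 0 0 0 0; 0.2 0 0 0 0 0 0; 0.2 0 0 0 0 0 0; 0.2 0 0 0 0 0 0; 0.2 0 0 0 0 0 0", force=20)

```text
t: 8.75
eef_pos: [0.4963, -0.0979, 0.0422]
tool_rot: [0.0, -0.571, 0.821, -0.0]
contact_force: [-1.7, -0.3, 2.2]
gripper_width: 0.295
```

```bash
python3 st.py
python3 - <<'E'
import numpy as np
for b in np.linspace(1.2786,-.02,24): print(b.round(2), round(-75-106*np.sin(b),1), round(30+106*np.cos(b)-19,1))
E
```

```text
t 8.75 tcp(clamp,mm) [  -0.2 -176.3   42.2] F(clamp) [-1.5 -0.9  2.2] M [-0.09  0.3  -0.1 ] g 0.29
tool axes in clamp (cols): [[-0.002, -1.0, 0.0], [-1.0, 0.002, -0.0], [0.0, -0.0, -1.0]]
1.28 -176.5 41.5
1.22 -174.6 47.2
1.17 -172.4 52.8
1.11 -169.9 58.2
1.05 -167.1 63.5
1.0 -164.0 68.6
0.94 -160.6 73.5
0.88 -156.9 78.3
0.83 -153.0 82.8
0.77 -148.8 87.1
0.71 -144.4 91.1
0.66 -139.8 94.9
0.6 -134.9 98.4
0.54 -129.9 101.7
0.49 -124.7 104.6
0.43 -119.4 107.3
0.38 -113.8 109.6
0.32 -108.2 111.7
0.26 -102.5 113.4
0.21 -96.7 114.8
0.15 -90.8 115.8
0.09 -84.8 116.5
0.04 -78.9 116.9
-0.02 -72.9 117.0
```

Call:
move_arm(commands="0.2 -0.2 0 -0.55 0 0 0; 0.2 -0.2 0 -0.55 0 0 0; 0.2 -0.25 0 -0.55 0 0 0; 0.2 -0.3 0 -0.5 0 0 0; 0.2 -0.3 0 -0.5 0 0 0; 0.2 -0.35 0 -0.5 0 0 0; 0.2 -0.35 0 -0.5 0 0 0; 0.2 -0.4 0 -0.45 0 0 0; 0.2 -0.4 0 -0.45 0 0 0; 0.2 -0.45 0 -0.4 0 0 0; 0.2 -0.45 0 -0.4 0 0 0; 0.2 0 0 0 0 0 0")

```text
t: 9.75
eef_pos: [0.5094, -0.0623, 0.096]
tool_rot: [0.0, -0.572, 0.82, 0.0]
contact_force: [-2.2, 1.4, -1.2]
gripper_width: 0.295
```

```bash
python3 st.py
```

```text
t 9.75 tcp(clamp,mm) [  -0.2 -138.3   96. ] F(clamp) [-2.6  0.5 -1.2] M [-0.14  0.6   0.02] g 0.30
tool axes in clamp (cols): [[0.0, -1.0, -0.0], [-1.0, -0.0, 0.001], [-0.001, 0.0, -1.0]]
```

Call:
move_arm(commands="0.2 -0.5 0 -0.3 0 0 0; 0.2 -0.5 0 -0.3 0 0 0; 0.2 -0.5 0 -0.3 0 0 0; 0.2 -0.55 0 -0.3 0 0 0; 0.2 -0.55 0 -0.2 0 0 0; 0.2 -0.55 0 -0.2 0 0 0; 0.2 -0.6 0 -0.15 0 0 0; 0.2 -0.6 0 -0.15 0 0 0; 0.2 -0.6 0 -0.1 0 0 0; 0.2 -0.6 0 -0.1 0 0 0; 0.2 -0.4 0 0 0 0 0; 0.2 0 0 0 0 0 0")

```text
t: 10.75
eef_pos: [0.5303, -0.0063, 0.1167]
tool_rot: [0.0, -0.572, 0.82, 0.0]
contact_force: [-3.7, 0.1, 2.2]
gripper_width: 0.293
```

```bash
python3 st.py
```

```text
t 10.75 tcp(clamp,mm) [ -0.  -78.6 116.7] F(clamp) [-3.5 -1.2  2.2] M [-0.52  0.96  0.01] g 0.29
tool axes in clamp (cols): [[-0.0, -1.0, 0.0], [-1.0, 0.0, 0.001], [-0.001, -0.0, -1.0]]
```

Push on the last few millimetres until the stop is felt.

Call:
move_arm(commands="0.2 -0.2 0 0 0 0 0; 0.2 -0.2 0 0 0 0 0; 0.2 0 0 0 0 0 0")

```text
t: 11.0
eef_pos: [0.5312, -0.0039, 0.1166]
tool_rot: [-0.0, -0.571, 0.821, 0.0]
contact_force: [-6.2, -0.7, 3.9]
gripper_width: 0.294
```

```bash
python3 st.py
```

```text
t 11.00 tcp(clamp,mm) [ -0.  -75.9 116.6] F(clamp) [-5.6 -2.8  3.9] M [-1.02  0.94  0.03] g 0.29
tool axes in clamp (cols): [[-0.001, -1.0, -0.0], [-1.0, 0.001, -0.0], [0.0, 0.0, -1.0]]
```

Call:
move_arm(commands="0.2 -0.15 0.1 0 0 0 0; 0.2 -0.15 0 0 0 0 0; 0.2 0 0 0 0 0 0; 0.2 0 0 0 0 0 0")

```text
t: 11.33
eef_pos: [0.532, -0.0009, 0.1166]
tool_rot: [0.001, -0.571, 0.821, -0.0]
contact_force: [-1.2, -3.0, 1.7]
gripper_width: 0.292
```

```bash
python3 st.py
```

```text
t 11.33 tcp(clamp,mm) [ -0.3 -72.8 116.6] F(clamp) [-0.1 -3.2  1.7] M [-1.03  0.08 -0.01] g 0.29
tool axes in clamp (cols): [[-0.002, -1.0, 0.001], [-1.0, 0.002, 0.001], [-0.001, -0.001, -1.0]]
```

Call:
move_arm(commands="0.2 -0.15 0 0 0 0 0; 0.2 -0.15 0 0 0 0 0; 0.2 0 0 0 0 0 0; 0.2 0 0 0 0 0 0")

```text
t: 11.67
eef_pos: [0.533, 0.0021, 0.1165]
tool_rot: [0.001, -0.571, 0.821, -0.0]
contact_force: [-0.2, -4.1, 1.7]
gripper_width: 0.293
```

```bash
python3 st.py
python3 - <<'E'
from station import bot
from h import *
p=np.load("p.npy"); c=bot.read_camera("side")
def px(P): return ((proj(c,W(P,p))-[230,160]+.5)*7-.5).round(0).tolist()
for b in (0,.1): print(b,px([blt(70,b),blt(128,b),blt(40,b)]))
cv2.imwrite("pics/s6.png",cv2.resize(c["img"][160:245,230:320,::-1],None,fx=7,fy=7,interpolation=cv2.INTER_CUBIC))
E
```

```text
t 11.67 tcp(clamp,mm) [ -0.4 -69.7 116.5] F(clamp) [ 1.2 -4.   1.7] M [-0.98 -0.2  -0.05] g 0.29
tool axes in clamp (cols): [[-0.001, -1.0, 0.001], [-1.0, 0.001, 0.001], [-0.001, -0.001, -1.0]]
0 [[322.0, 422.0], [320.0, 316.0], [323.0, 476.0]]
0.1 [[323.0, 430.0], [322.0, 329.0], [324.0, 480.0]]
```

View pics/s6.png

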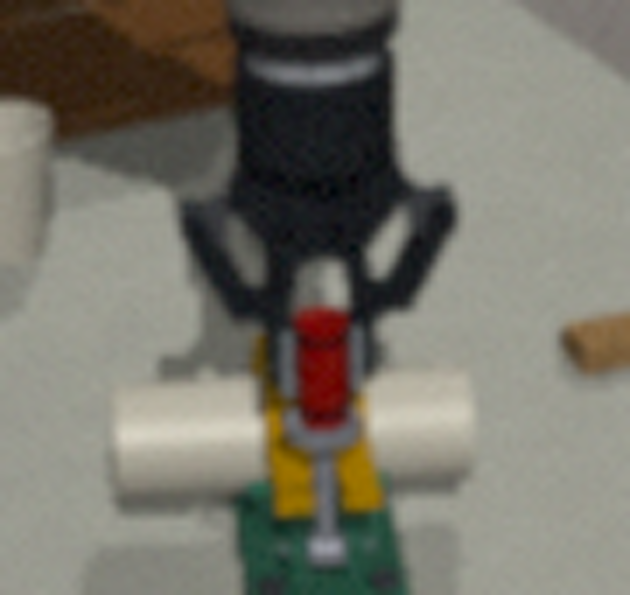

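Call:
move_arm(commands="0.2 0 0 0 0 0 0; 0.2 0 0 0 0 0 0; 0.2 -0.15 0 0 0 0 0; 0.2 -0.15 0 0 0 0 0; 0.2 0 0 0 0 0 0; 0.2 0 0 0 0 0 0", force=40)

```text
t: 12.22
eef_pos: [0.5337, 0.0044, 0.1164]
tool_rot: [0.0, -0.571, 0.821, -0.0]
contact_force: [0.9, -4.3, 2.0]
gripper_width: 0.293
```

```bash
python3 st.py
```

```text
t 12.22 tcp(clamp,mm) [ -0.5 -67.4 116.4] F(clamp) [ 2.3 -3.7  2. ] M [-1.32 -0.52 -0.02] g 0.29
tool axes in clamp (cols): [[-0.002, -1.0, 0.001], [-1.0, 0.002, -0.0], [0.0, -0.001, -1.0]]
```

Call:
move_arm(commands="0.2 -0.15 0 0 0 0 0; 0.2 -0.15 0 0 0 0 0; 0.2 0 0 0 0 0 0; 0.2 0 0 0 0 0 0")

```text
t: 12.55
eef_pos: [0.5345, 0.0068, 0.1162]
tool_rot: [-0.0, -0.571, 0.821, -0.0]
contact_force: [0.4, -5.6, 2.0]
gripper_width: 0.289
```

```bash
python3 st.py
```

```text
t 12.55 tcp(clamp,mm) [ -0.6 -64.8 116.2] F(clamp) [ 2.3 -5.2  2. ] M [-1.58 -0.59 -0.06] g 0.29
tool axes in clamp (cols): [[-0.002, -1.0, 0.0], [-1.0, 0.002, -0.001], [0.001, -0.0, -1.0]]
```

Run:
```python
from station import bot
from h import *
p=np.load("p.npy"); c=bot.read_camera("side"); old=cv2.imread("pics/s6.png")
n=cv2.resize(c["img"][160:245,230:320,::-1],None,fx=7,fy=7,interpolation=cv2.INTER_CUBIC)
cv2.imwrite("pics/s7.png",np.hstack([old[280:580,220:420],n[280:580,220:420]]).repeat(2,0).repeat(2,1)[:600])
for im in (old,n):
    h=cv2.cvtColor(im,cv2.COLOR_BGR2HSV); m=((h[...,0]<8)|(h[...,0]>172))&(h[...,1]>150)&(h[...,2]>50); m[:,:250]=0;m[:,400:]=0
    v,u=np.nonzero(m); print(u.mean(),v.mean(),v.min(),v.max(),u.min(),u.max())
```

```text
322.472706595906 365.6762699014405 309 426 294 350
321.1491904394757 361.59656900539704 305 421 294 348
```

View pics/s7.png

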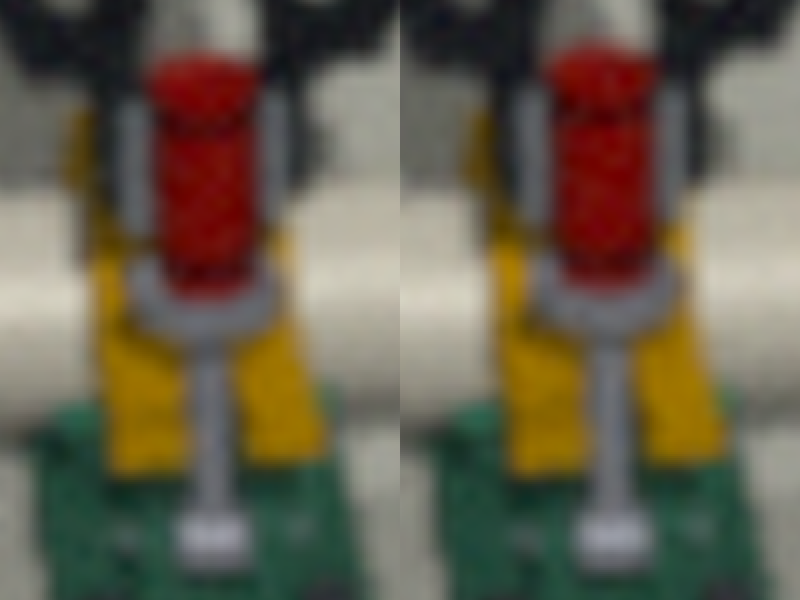

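Run:
```python
from station import bot
from h import *
p=np.load("p.npy"); c=bot.read_camera("side")
def row(r,o,b):
    a=blt(r,b); P=[0,a[1]+o*np.cos(b),a[2]+o*np.sin(b)]
    return ((proj(c,W(P,p))-[230,160]+.5)*7-.5)[0,1]
for cv in (0,3,6,9):
  for b in (0,.05,.1): print(cv,b,round(row(134-cv,13,b)),round(row(78-cv,-13,b)))
print("pivot row",row(0,0,0), "pivot front", row(0,-5,0))
```

```text
0 0 292 421
0 0.05 297 426
0 0.1 304 432
3 0 297 426
3 0.05 303 431
3 0.1 309 437
6 0 303 432
6 0.05 308 437
6 0.1 314 442
9 0 309 437
9 0.05 314 442
9 0.1 319 447
pivot row 545.7192747676994 pivot front 551.0174654012819
```

Call:
move_arm(commands="0.2 -0.15 0 0 0 0 0; 0.2 -0.15 0 0 0 0 0; 0.2 0 0 0 0 0 0; 0.2 0 0 0 0 0 0")

```text
t: 12.98
eef_pos: [0.5349, 0.0079, 0.116]
tool_rot: [-0.001, -0.57, 0.821, -0.001]
contact_force: [-2.1, -10.1, 1.9]
gripper_width: 0.289
```

```bash
python3 st.py
```

```text
t 12.98 tcp(clamp,mm) [ -0.6 -63.6 116. ] F(clamp) [  1.5 -10.2   1.9] M [-2.31 -0.61  0.08] g 0.29
tool axes in clamp (cols): [[-0.003, -1.0, -0.0], [-1.0, 0.003, -0.003], [0.003, 0.0, -1.0]]
```

The stop is felt: 10 N with no further travel. Release, lift and locate the cap top.

Call:
move_arm(commands="0.2 0.15 0 0 0 0 0; 0.7 0 0 0 0 0 0; 0.7 0 0 0 0 0 0; 0.7 0 0 0 0 0 0; 0.7 0 0 0 0 0 0; 0.7 0 0 -2.5 0 0 0; 0.7 0 0 -3 0 0 0; 0.7 0 0 -3 0 0 0; 0 -4 0 0 0 0 0; 0 -4 0 0 0 0 0; 0 -4 0 0 0 0 0; 0 -4 0 0 0 0 0")

```text
t: 13.98
eef_pos: [0.5909, 0.1614, 0.2018]
tool_rot: [0.001, -0.571, 0.821, 0.0]
contact_force: [0.3, 0.3, 0.3]
gripper_width: 0.134
```

```bash
python3 st.py
python3 - <<'E'
from station import bot
from h import *
p=np.load("p.npy"); C=cams(bot)
out=[]
for n,(u0,u1,v0,v1) in {"side":(250,300,190,240),"top":(230,290,195,245)}.items():
    im=C[n]["img"][v0:v1,u0:u1,::-1]; out.append(cv2.resize(im,None,fx=6.6,fy=6.6,interpolation=cv2.INTER_CUBIC))
    h=cv2.cvtColor(np.ascontiguousarray(im),cv2.COLOR_BGR2HSV); m=((h[...,0]<8)|(h[...,0]>172))&(h[...,1]>130)&(h[...,2]>50)
    v,u=np.nonzero(m)
    if len(u): print(n,u0+u.mean(),v0+v.mean(),u0+u.min(),u0+u.max(),v0+v.min(),v0+v.max())
    print(n,"pred captop",proj(C[n],W(blt(128,0),p)),"mid",proj(C[n],W(blt(100,0),p)), "tcp",proj(C[n],bot.get_obs()["eef_pos"]))
cv2.imwrite("pics/s8.png",np.hstack(out))
E
```

```text
t 13.98 tcp(clamp,mm) [ -1.2  99.8 201.8] F(clamp) [0.2 0.4 0.3] M [-0.02 -0.06 -0.02] g 0.13
tool axes in clamp (cols): [[-0.001, -1.0, 0.0], [-1.0, 0.001, 0.001], [-0.001, -0.0, -1.0]]
side 275.4591836734694 211.53061224489795 272 278 204 220
side pred captop [[275.24559977 204.65310157]] mid [[275.4052875  212.05700908]] tcp [[268.94182272 170.69888472]]
top 265.969696969697 209.91919191919192 261 270 204 216
top pred captop [[266.08764519 208.79450984]] mid [[266.16931889 210.66734523]] tcp [[193.93909604 179.27966676]]
```

View pics/s8.png

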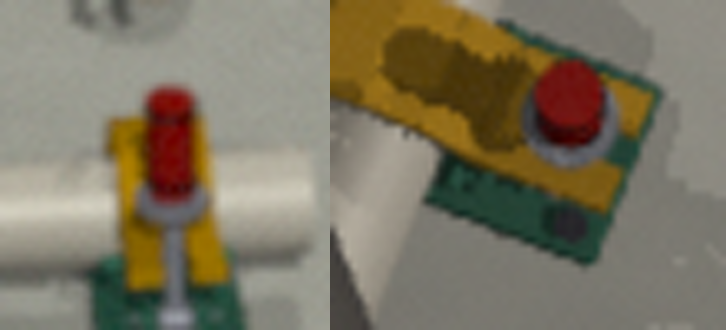

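Both views put the cap top within half a pixel of the upright model. Now over it and down.

Call:
move_arm(commands="0 3.5 -0.12 0 0 0 0; 0 4 0 0 0 0 0; 0 4 0 0 0 0 0; 0 4 0 0 0 0 0; 0 2 0 0 0 0 0; 0 0 0 1.5 0 0 0; 0 0 0 1.5 0 0 0; 0 0 0 0.6 0 0 0; 0 0 0 0 0 0 0")

```text
t: 14.83
eef_pos: [0.5296, -0.0053, 0.1639]
tool_rot: [-0.001, -0.571, 0.821, 0.001]
contact_force: [-0.1, -0.3, -0.4]
gripper_width: -0.001
```

```bash
python3 st.py
```

```text
t 14.83 tcp(clamp,mm) [ -1.  -77.9 163.9] F(clamp) [ 0.  -0.3 -0.4] M [-0.04 -0.01  0.05] g -0.00
tool axes in clamp (cols): [[-0.001, -1.0, -0.003], [-1.0, 0.001, -0.001], [0.001, 0.003, -1.0]]
```

Call:
move_arm(commands="0 -0.3 -0.1 0.2 0 0 0; 0 0 0 0.3 0 0 0; 0 0 0 0.3 0 0 0; 0 0 0 0.3 0 0 0; 0 0 0 0.3 0 0 0")

```text
t: 15.25
eef_pos: [0.5342, -0.0021, 0.1525]
tool_rot: [0.001, -0.572, 0.821, -0.0]
contact_force: [-0.2, 0.3, 6.6]
gripper_width: 0.001
```

Call:
move_arm(commands="0 0 0 0.3 0 0 0; 0 0 0 0.3 0 0 0; 0 0 0 0.2 0 0 0; 0 0 0 0.1 0 0 0; 0 0 0 0 0 0 0")

```text
t: 15.67
eef_pos: [0.534, -0.0021, 0.1432]
tool_rot: [0.001, -0.572, 0.821, -0.0]
contact_force: [1.1, 0.4, 3.3]
gripper_width: -0.003
```

Call:
move_arm(commands="0 0 0 0.2 0 0 0; 0 0 0 0.2 0 0 0; 0 0 0 0.1 0 0 0; 0 0 0 0 0 0 0")

```text
t: 16.0
eef_pos: [0.5339, -0.0022, 0.138]
tool_rot: [0.001, -0.571, 0.821, -0.0]
contact_force: [0.4, 0.4, 3.3]
gripper_width: 0.001
```

Call:
move_arm(commands="0 0 0 0.1 0 0 0; 0 0 0 0.1 0 0 0; 0 0 0 0 0 0 0")

```text
t: 16.25
eef_pos: [0.5341, -0.0023, 0.1365]
tool_rot: [0.001, -0.571, 0.821, -0.0]
contact_force: [0.3, 1.9, 8.8]
gripper_width: -0.002
```

Call:
move_arm(commands="0 0 0 0.05 0 0 0; 0 0 0 0 0 0 0; 0 0 0 0 0 0 0")

```text
t: 16.5
eef_pos: [0.5341, -0.0023, 0.1363]
tool_rot: [0.001, -0.571, 0.821, -0.0]
contact_force: [-2.1, 2.2, 11.2]
gripper_width: 0.0
```

Call:
move_arm(commands="0 0 0 0.05 0 0 0; 0 0 0 0 0 0 0; 0 0 0 0 0 0 0")

```text
t: 16.75
eef_pos: [0.5342, -0.0023, 0.136]
tool_rot: [0.001, -0.571, 0.821, -0.001]
contact_force: [-1.8, 1.9, 11.9]
gripper_width: 0.005
```

Call:
move_arm(commands="0 0 0 0.04 0 0 0; 0 0 0 0 0 0 0; 0 0 0 0 0 0 0")

```text
t: 17.0
eef_pos: [0.5342, -0.0023, 0.1358]
tool_rot: [0.001, -0.571, 0.821, -0.001]
contact_force: [-2.5, 1.2, 15.2]
gripper_width: -0.002
```

Reached 15 N. Hold for a moment, then lift off straight up.

Call:
move_arm(commands="0 0 0 0 0 0 0; 0 0 0 0 0 0 0; 0 0 0 -0.5 0 0 0; 0 0 0 -2 0 0 0; 0 0 0 -3 0 0 0; 0 -4 0 -2 0 0 0; 0 -4 0 0 0 0 0; 0 -4 0 0 0 0 0; 0 -4 0 0 0 0 0; 0 0 0 0 0 0 0; 0 0 0 0 0 0 0")

```text
t: 17.92
eef_pos: [0.5872, 0.1475, 0.207]
tool_rot: [-0.0, -0.573, 0.819, 0.001]
contact_force: [-0.3, -1.0, 0.5]
gripper_width: 0.003
```

```bash
python3 st.py
python3 - <<'E'
from station import bot
from h import *
p=np.load("p.npy"); C=cams(bot)
out=[]
for n,(u0,u1,v0,v1) in {"side":(235,310,170,250),"top":(210,290,170,250)}.items():
    out.append(cv2.resize(C[n]["img"][v0:v1,u0:u1,::-1],(390,420),interpolation=cv2.INTER_CUBIC))
f=lambda P:((proj(C["side"],W(P,p))-[235,170])*[390/75,420/80]).round(0).tolist()
print("captop at c=.028:",f(blt(106,0)),"flange",f(blt(44,0)),"lug end low, th .02",f(cov(155,-25,5,.02)))
cv2.imwrite("pics/s9.png",np.hstack(out))
E
```

```text
t 17.92 tcp(clamp,mm) [1.00e-01 8.54e+01 2.07e+02] F(clamp) [ 0.1 -1.   0.5] M [-0.06 -0.02 -0.  ] g 0.00
tool axes in clamp (cols): [[0.004, -1.0, -0.001], [-1.0, -0.004, 0.0], [-0.0, 0.001, -1.0]]
captop at c=.028: [[210.0, 213.0]] flange [[212.0, 297.0]] lug end low, th .02 [[177.0, 333.0]]
```

Run:
```python
from station import bot
from h import *
p=np.load("p.npy"); C=cams(bot)
for n,(u0,u1,v0,v1) in {"side":(250,300,190,240),"top":(230,290,195,245)}.items():
    h=cv2.cvtColor(np.ascontiguousarray(C[n]["img"][v0:v1,u0:u1]),cv2.COLOR_RGB2HSV); m=((h[...,0]<8)|(h[...,0]>172))&(h[...,1]>130)&(h[...,2]>50)
    v,u=np.nonzero(m); print(n,u0+u.mean(),v0+v.mean(),"pred",proj(C[n],W(blt(78,0),p)))
print(bot.hand_in())
```

```text
side 275.5268817204301 218.58064516129033 pred [[275.52892089 217.78926044]]
top 266.30434782608694 211.72826086956522 pred [[266.23118069 212.08587971]]
the job is handed in; nothing more can be done
None
```

I clamped the tube and handed the job in at about 18 s of the 72 s allowed. No verdict came back, so the result rests on my own checks.

- **Cover:** I swung the yellow half over with shut fingers and pressed it until it stopped firm at about 12 N on the lug, at roughly 0.02 rad. By my estimate that put about 20 N on the stone.
- **Bolt:** I gripped the cap and swung the bolt up until the force jumped to 10 N with almost no further travel. That stop came about 11 mm further along in tool position than my model predicted, probably because the pads held the sleeve off-centre. After release, both cameras showed the cap within about a pixel of the upright model.
- **Cap:** I pushed it straight down to 15 N on top, with its value at about 0.028 m, then let go and moved clear.

**Final check:** with the arm clear, the cap was within 1 px of the upright, pushed-down model in both cameras.

**Not confirmed:** the 12-picture limit stopped me viewing the last image. The lining and cap contact forces, the tube's final position and the bystanders' positions were not checked after the final press. The arm never felt any unexpected contact.

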